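# Lay the battery pack down on its charging pad and switch it on

## Robot

A 7-joint arm with a two-finger parallel gripper is mounted at the origin on a cart in front of the work surface, level with it; the furniture and walls round the work are solid. World frame = base frame: x ahead of the robot, y to its left, z up, the work surface at z = 0. Lengths are in m, angles in rad, forces in N, time in s.
With the tool pointing down it reaches from about 0.4 to 0.85 m from the base axis. Payload 10.4 kg.
Tool frame: the origin (TCP) lies between the finger pads; the fingertips stand 22 mm ahead of it and the grasp point (between the pads) lies 3 mm ahead of it; z points along the fingers, y is the line along which they close (so a half turn about z gives the same grasp; the last joint's range is limited). The gripper opens to 85 mm and grips with 20 to 120 N. Pads are 22 mm wide; open, the fingers measure 114 mm over their backs; the gripper's body (76 mm by 85 mm) begins 54 mm behind the grasp point. The pads swing forward as they close: fully open they stand 13 mm farther back than shut.
Start: joints at [1.319, 0.332, -0.065, 1.46, 0.022, 1.35, -0.088], TCP at [0.142, -0.609, 0.219] pointing down, gripper open.
Joint ranges: [-2.6, 2.6], [-0.5, 2.12], [-1.47, 1.34], [0.16, 2.42], [-1.27, 4.41], [0.06, 2.06], [-2.6, 2.6]. Speed limits (rad/s): [2.22, 2.22, 2.79, 2.79, 3.14, 3.14, 3.14].

## Interface

Orientations are given as a unit quaternion [x, y, z, w].
In Python, from workcell import manip, camera, ticket, boxes_of, outline_of gives the robot as it stands.
- The arm moves only by the tool carry_out, never from a script. Its argument "deltas" is a list of rows, each a list of 5 numbers: the shift along the tool's x, y, z as a fraction of full scale, then the turn about the tool's z as a fraction of full scale, then the opening, from -1 (shut) to 1 (fully open), so that 0 is half open. In form: [[tx, ty, tz, spin, gripper], ...]. A call has 1 to 20 rows; each row is the pose to reach, as a shift and turn from the pose commanded when the call began, along the tool's axes at that moment; what a row does not reach only later rows make up. Full scale, the value 1, is 150 mm for a shift and 30 degrees for a turn. A row lasts 1/8 s, in which the tool goes at most 62.5 mm and 10.7 degrees, less where a joint would pass 70% of its speed; a pose out of reach is approached as far as the arm can. A call with a number of a shift or a turn outside -1 to 1 is refused whole. A call with a gripper value outside its range is refused whole. The fingers move at their own pace and stop on an object; "force" is the grip in N (left out, the last holds). Time passes only in rows, so rows that repeat a pose let the fingers close. It gives the time, the measured TCP pose, the force, the opening and the grip force at its end, in the units of the state.
- manip.get_obs(): the state, without advancing time (a new reading comes with each control period).
- camera(name): name is "scene" or "side" or "wrist"; returns a dict with "img" (400x640x3 uint8, red, green, blue), "depth" (400x640 float32, m along the optical axis (not along the pixel's ray), 0 where there is no reading), "vertical_fov" (degrees; the focal length in pixels is half the picture's height over the tangent of half this angle, whatever the lens; pixels are square), "cx", "cy" (the principal point, pixels), "k1" (the pictures are not rectified: a ray, as slopes to the right and down, at radius r is drawn at 1 + k1 r^2 times it, then the intrinsics apply), "R" (3x3) and "t" (3): a world point X has camera coordinates R X + t. Camera axes: x right, y down, z forward; pixel columns grow to the right and rows downward; lengths in m; the calibration is good to about 2 mm. A picture is of the moment at which its call begins.
- ticket.hand_in(): hands the job in; it is judged then, once.
Trained networks look in a picture, given as the dict that the camera call returned (one of the last four; its "shot" number tells which), for a name from the list of things; names that differ only in an ending like _2 or _b are one class to them, and where a whole thing is asked for, a point or a joint stands for the part that bears it (a point fixed in the world has none). Each returns a list of dicts, best first, with "conf" (0 to 1); they miss things now and then, are a little off and sometimes report something else, mostly with a low value. They report only what shows in the picture. A call takes as long as a camera call.
- boxes_of(query, picture): "position" ([x, y, z] in m, in world coordinates, good to about 4 mm: the middle of the surface that is visible of it).
- outline_of(query, picture): "region" (400x640 bool, what is visible of it).
The state is a dict: "clock": time; "joint_pos": joint angles; "joint_velocities": joint speeds; "tau": joint torques, N m; "position": TCP position; "ee_rot": TCP orientation; "ft_force": force on the tool from outside, world axes, zero at the start; "torque": the same for the moment, N m; "grip_width": opening from 0.0 (shut) to 1.0 (fully open); "grasp_force": force on a finger pad.
Only numpy, scipy, OpenCV 4.12 (cv2) and the standard library are available. Lean on these libraries where they do the work, as an engineer would, in place of code of your own. Each camera call takes 0.05 s, during which the arm holds its last target. There are 200 camera calls.

## Task

Slide the standing battery pack up to the charging pad beside it until its foot meets the pad's edge squarely, still upright, then push high on its switch face so that it tips over that edge and lies flat and straight on its back on the pad, its foot still close to that edge. Then push the slide switch, now on top, fully across its detent to the on end (towards the pack's top), and let go. Push gently, never slide the switch before the pack lies down, and leave the things round about where they are.

Things in the scene. Friction and masses are not known exactly. Their poses are not given: they have to be found in the camera images.
- battery_pack: Battery pack: grey plastic box, 90 mm thick (x), 110 wide (y), 140 tall (z), 0.56 to 0.94 kg, too thick to grip. Origin: centre of its foot (underside). Front face with switch and vents: x = -45 mm, looks to the robot's left; plain back: x = +45, faces the pad. Starts upright, 20 to 40 mm left of the pad, up to 0.2 rad off square. Pushed below 25 mm height it slides (3 to 8 N).
- charging_pad: Charging pad: fixed low slab with black rubber top, 145 mm deep (x), 190 wide (y), 14 high. Origin: centre of its underside, on the worktop. Its near edge, the stop, is at x = -72.5 mm, on the pack's side (the robot's left); its +x points to the robot's right, its +y away from the robot, both within 0.3 rad.
- power_switch (a joint): Slide of the pack's switch in m: 0 = off (foot end of its slot), 0.012 = on (end towards the pack's top). Sprung detent at mid travel, about 3.5 N to cross; short of it the slide springs back, past it the slide snaps home.
- switch_ridge (a point): Middle of the outer face of the switch's white ridge (26 mm along the pack's y, 10 along its z), 4 mm proud of the front face; in the pack's frame at [-49, 26, 42] mm when off, moving to +z. Axes as the pack's. With the pack on its back on the pad, the front face is on top, 104 mm above the worktop.
- small_bottle: Bystander: screw-cap bottle, 56 mm across, 104 mm tall, origin under its centre, standing just beyond the pad, to the robot's right.
- flask: Bystander: conical flask with a plug, 63 mm across, 137 mm tall, origin under its centre, standing just behind the pad (away from the robot).
- petri_dish: Bystander: flat round dish, 92 mm across, 16 mm high, origin under its centre, lying behind the pack's starting place.
- marker: Bystander: black and white marker pen lying on the right part of the worktop, 135 mm long, 17 mm thick, origin under its middle.
- tape: Bystander: roll of tape lying flat, 104 mm across, 25 mm high, origin under its centre, on the left part of the worktop.

How it is judged:
On the way, in this order (a step that is already met when the one before it is completed fails the run):
1. the pack stands upright with its foot square against the pad's near edge, switch off (x of battery_pack in the frame of charging_pad above -0.1235 m and angle between battery_pack's own z axis and vertical below 0.06 rad and angle between the x axis of battery_pack and the x axis of charging_pad, either way round below 0.06 rad and height (world z) of battery_pack below 0.01 m and value of joint power_switch below 0.004 m), for 0.2 s.
2. the pack lies on its back on the pad, at rest, foot at the near edge, switch still off (angle between battery_pack's own x axis and vertical above 3.04 rad and height (world z) of battery_pack between 0.045 and 0.07 m and x of battery_pack in the frame of charging_pad between -0.1175 and -0.0425 m and y of battery_pack in the frame of charging_pad between -0.04 and 0.04 m and angle between the z axis of battery_pack and the x axis of charging_pad, either way round below 0.2 rad and linear speed of battery_pack below 0.02 m/s and angular speed of battery_pack below 0.1 rad/s and value of joint power_switch below 0.004 m), for 0.2 s.
3. the switch is across its detent, on (value of joint power_switch above 0.01 m), for 0.2 s.
At the end, for the whole second after the job is handed in: The pack rests flat on its back on the pad (within 0.1 rad), foot end at most 45 mm outside or 30 mm inside the pad's near edge, within 0.2 rad of straight, its middle within 40 mm of the pad's middle line, and its switch at the on end (over 10 of 12 mm) (angle between battery_pack's own x axis and vertical above 3.04 rad and height (world z) of battery_pack between 0.045 and 0.07 m and x of battery_pack in the frame of charging_pad between -0.1175 and -0.0425 m and y of battery_pack in the frame of charging_pad between -0.04 and 0.04 m and angle between the z axis of battery_pack and the x axis of charging_pad, either way round below 0.2 rad and linear speed of battery_pack below 0.02 m/s and angular speed of battery_pack below 0.1 rad/s and value of joint power_switch above 0.01 m); the robot touches nothing.
It fails at once if the robot pushes the pack with more than 40 N (contact force between any of the fingers, the arm and battery_pack above 40 N).
It fails at once if the switch is slid while the pack is not yet on its back (value of joint power_switch above 0.006 m and angle between battery_pack's own x axis and vertical below 2.6 rad).
It fails at once if a bystander is pushed more than 25 mm from its place (distance of any of small_bottle, flask, petri_dish, marker, tape from where it was at the start of the episode above 0.025 m).
It also fails if it takes over 67 s, if anything falls off the work surface, if the arm or the gripper's body presses on something with over 40 N, if the wrist force passes 120 N, or if a joint passes its speed limit or range.

## Working session

There is one attempt and no reset: what is moved stays moved. The work goes in short steps, Python scripts to look and compute and a tool call to move; the robot and the scene stay as the last step left them, time stands still between calls to the robot, and variables do not carry over. Pictures are saved under pics/ and viewed, at most 10 in all, crops included, and the job is handed in when it is done.

Besides the shell and the picture viewer there is one more tool, called after "Request:" by a JSON object that holds its "api" and its "payload". carry_out: Moves the arm, as the interface text tells. Its arguments: {"type":"object","properties":{"deltas":{"type":"array","items":{"type":"array","items":{"type":"number"}}},"force":{"type":"number"}},"required":["deltas"]}

```bash
mkdir -p pics
cat > h.py <<'E'
import numpy as np, cv2
from workcell import manip, camera, ticket, boxes_of, outline_of
def cloud(p):
    H,W=p["depth"].shape; f=H/2/np.tan(np.radians(p["vertical_fov"])/2)
    v,u=np.mgrid[:H,:W].astype(np.float64)
    K=np.array([[f,0,p["cx"]],[0,f,p["cy"]],[0,0,1]])
    s=cv2.undistortPoints(np.stack([u.ravel(),v.ravel()],1)[:,None],K,np.array([p["k1"],0,0,0.]))[:,0].reshape(H,W,2)
    d=p["depth"]; X=np.dstack([s[...,0]*d,s[...,1]*d,d])
    X=(X-np.asarray(p["t"]))@np.asarray(p["R"])
    X[d<=0]=np.nan
    return X
def save(p,n): cv2.imwrite(f"pics/{n}.png",p["img"][:,:,::-1])
E
python3 - <<'E'
from h import *
np.set_printoptions(precision=4,suppress=True)
o=manip.get_obs(); print({k:np.round(v,3) for k,v in o.items()})
ims=[]
for c in ["scene","side"]:
    p=camera(c); ims.append(p["img"]); print(c,p["vertical_fov"],p["k1"],"cam",-np.array(p["R"]).T@p["t"])
    X=cloud(p)
    for q in ["battery_pack","charging_pad","switch_ridge","small_bottle","flask","petri_dish","marker","tape"]:
        r=boxes_of(q,p); print(q,[(np.round(a["position"],3),round(a["conf"],2)) for a in r[:2]])
    for q in ["battery_pack","charging_pad"]:
        r=outline_of(q,p)
        if r:
            P=X[r[0]["region"]]; P=P[~np.isnan(P[:,0])]; zt=np.percentile(P[:,2],95); T=P[abs(P[:,2]-(0.14 if q[0]=='b' else .014))<.006]
            print(q,len(P),zt,len(T), cv2.minAreaRect(T[:,:2].astype(np.float32)) if len(T)>10 else "")
cv2.imwrite("pics/a.png",cv2.resize(np.hstack(ims)[:,:,::-1],(0,0),fx=.625,fy=.625));
E
```

```text
{'clock': np.float64(0.0), 'joint_pos': array([ 1.319,  0.333, -0.065,  1.461,  0.022,  1.35 , -0.088]), 'joint_velocities': array([-0.001, -0.001, -0.   , -0.001,  0.   , -0.001,  0.001]), 'tau': array([  0.001, -62.544,   0.049, -39.16 ,   0.016,   0.01 ,  -0.   ]), 'position': array([ 0.142, -0.608,  0.218]), 'ee_rot': array([ 0.993,  0.114, -0.   , -0.001]), 'ft_force': array([0.673, 0.851, 0.208]), 'torque': array([-0.035,  0.01 , -0.029]), 'grasp_force': np.float64(0.0), 'grip_width': np.float64(1.001)}
scene 55.832027819300095 -0.06456933382416653 cam [0.2588 0.6143 0.8547]
battery_pack [(array([0.538, 0.016, 0.13 ]), 0.66)]
charging_pad [(array([ 0.516, -0.195,  0.014]), 0.61)]
switch_ridge []
small_bottle [(array([ 0.625, -0.295,  0.062]), 0.87)]
flask [(array([ 0.71 , -0.14 ,  0.051]), 0.74), (array([ 0.495, -0.473,  0.018]), 0.24)]
petri_dish [(array([0.671, 0.061, 0.017]), 0.82)]
marker [(array([ 0.497, -0.474,  0.017]), 0.59), (array([ 0.624, -0.295,  0.06 ]), 0.52)]
tape [(array([0.595, 0.366, 0.023]), 0.83)]
battery_pack 2288 0.14264925503843606 1048 ((0.54667079448699
[... 355 characters left out ...]
2]), 0.6)]
charging_pad [(array([ 0.63 , -0.156,  0.013]), 0.76)]
switch_ridge [(array([0.674, 0.065, 0.012]), 0.18)]
small_bottle [(array([ 0.629, -0.29 ,  0.062]), 0.55)]
flask [(array([ 0.719, -0.14 ,  0.052]), 0.89)]
petri_dish [(array([0.671, 0.065, 0.012]), 0.7)]
marker [(array([ 0.496, -0.476,  0.009]), 0.68)]
tape [(array([0.599, 0.369, 0.025]), 0.67), (array([0.671, 0.064, 0.014]), 0.61)]
battery_pack 2081 0.1418130565646598 648 ((0.5470407009124756, -0.015749596059322357), (0.11161008477210999, 0.0908133015036583), 19.334449768066406)
charging_pad 307 0.017233536460092225 287 ((0.6312444806098938, -0.15794077515602112), (0.04962095245718956, 0.14533621072769165), 9.215890884399414)
```

View pics/a.png

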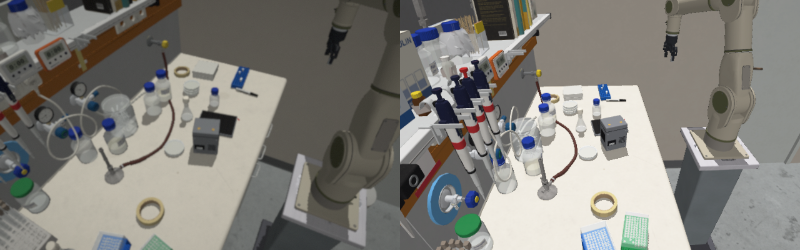

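Pack and pad are both visible. The pack is about 10° off the pad, with a gap of about 37 mm. I'll move round to the pack's left, staying high.

Request:
{"api": "carry_out", "payload": {"deltas": [[1, -0.5, -0.25, 0.09, 1], [1, -0.5, -0.25, 0.09, 1], [1, -0.5, -0.25, 0.09, 1], [1, -0.5, -0.25, 0.09, 1]]}}

```text
clock: 1.6
position: [0.275, -0.4993, 0.2581]
ee_rot: [0.996, 0.094, 0.001, 0.001]
ft_force: [-0.3, -0.1, 0.6]
grip_width: 1.001
grasp_force: 0.0
```

Request:
{"api": "carry_out", "payload": {"deltas": [[0.8, -1, 0, 0, 1], [0.8, -1, 0, 0, 1], [0.8, -1, 0, 0, 1], [0.8, -1, 0, 0, 1]]}}

```text
clock: 2.1
position: [0.3637, -0.3293, 0.2571]
ee_rot: [0.996, 0.094, 0.0, 0.0]
ft_force: [-0.4, -0.3, 0.2]
grip_width: 1.001
grasp_force: 0.0
```

Request:
{"api": "carry_out", "payload": {"deltas": [[0.8, -1, 0, 0, 1], [0.8, -1, 0, 0, 1], [0.8, -1, 0, 0, 1], [0.8, -1, 0, 0, 1]]}}

```text
clock: 2.6
position: [0.4542, -0.1604, 0.2568]
ee_rot: [0.996, 0.093, 0.0, -0.0]
ft_force: [0.2, -1.0, -0.4]
grip_width: 0.999
grasp_force: 0.0
```

Request:
{"api": "carry_out", "payload": {"deltas": [[0.6, -1, 0, 0, 1], [0.6, -1, 0, 0, 1], [0.6, -1, 0, 0, 1], [0.6, -1, 0, 0, 1]]}}

```text
clock: 3.1
position: [0.5149, 0.0025, 0.2565]
ee_rot: [0.996, 0.093, 0.0, -0.001]
ft_force: [0.0, -1.1, -0.0]
grip_width: 0.999
grasp_force: 0.0
```

Request:
{"api": "carry_out", "payload": {"deltas": [[0.1, -0.75, 0, 0, 1], [0.1, -0.75, 0, 0, 1], [0.1, -0.75, 0.7, 0, 1], [0.1, -0.75, 0.7, 0, 1], [0.1, -0.75, 0.7, 0, 1]]}}

```text
clock: 3.72
position: [0.5072, 0.1107, 0.149]
ee_rot: [0.996, 0.089, -0.003, 0.0]
ft_force: [-0.0, 0.2, 0.4]
grip_width: 1.003
grasp_force: 0.0
```

```bash
cat >> h.py <<'E'
PO=np.array([0.562,-0.171]);PA=np.radians(10.3)
def topad(P): 
    d=np.asarray(P)[...,:2]-PO; u=np.array([np.sin(PA),-np.cos(PA)]); v=np.array([np.cos(PA),np.sin(PA)])
    return np.stack([d@u,d@v],-1)
def pack(p,z0=.14):
    X=cloud(p); r=outline_of("battery_pack",p)
    if not r: return None
    P=X[r[0]["region"]]; P=P[~np.isnan(P[:,0])]; T=P[abs(P[:,2]-z0)<.006]
    return (len(T),cv2.minAreaRect((topad(T)*1000).astype(np.float32)),np.median(T[:,2])) if len(T)>10 else None
E
python3 - <<'E'
from h import *
o=manip.get_obs(); print(o["position"],topad(o["position"]),o["ft_force"])
a=camera("scene");b=camera("side")
print(pack(a),pack(b))
save(a,"b0")
cv2.imwrite("pics/b.png",np.hstack([cv2.resize(q["img"][100:300,250:450],(400,400))for q in(a,)]+[cv2.resize(b["img"][100:300,250:450],(400,400))])[:,:,::-1])
w=camera("wrist"); save(w,"w0")
E
```

```text
[0.50721219 0.11067275 0.14897794] [-0.28692978 -0.0035412 ] [-0.00539381  0.21977194  0.4440908 ]
(403, ((-154.81124877929688, 10.869667053222656), (89.652587890625, 107.02392578125), 8.013601303100586), np.float64(0.14085405806462448)) (496, ((-156.67141723632812, 21.876184463500977), (92.36941528320312, 91.49842834472656), 8.819156646728516), np.float64(0.14059519248954983))
```

View pics/b.png

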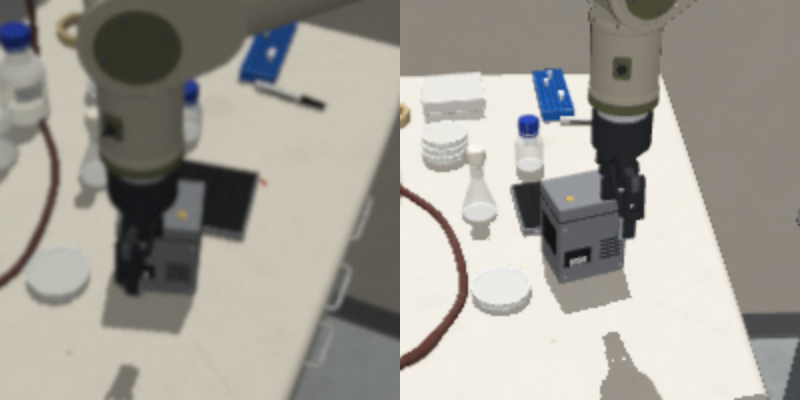

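Request:
{"api": "carry_out", "payload": {"deltas": [[0.03, 0, 0.4, 0, 1], [0.03, 0, 0.8, 0, 1], [0.03, 0, 0.83, 0, 1], [0.03, 0, 0.83, 0, 1], [0.03, 0, 0.83, 0, 1]]}}

```text
clock: 4.6
position: [0.515, 0.1151, 0.03]
ee_rot: [0.996, 0.091, 0.002, 0.0]
ft_force: [1.1, 0.7, 0.2]
grip_width: 0.996
grasp_force: 0.0
```

Run:
```python
from h import *
o=manip.get_obs(); print(o["position"],topad(o["position"]),o["ft_force"])
b=camera("side");c=cloud(b)
cv2.imwrite("pics/c.png",cv2.resize(b["img"][150:270,300:420],(500,500))[:,:,::-1])
# finger points: dark near tcp
m=(abs(c[...,1]-.08)<.06)&(abs(c[...,0]-o["position"][0])<.04)&(c[...,2]<.09)&(c[...,2]>.004)
Q=np.c_[topad(c[m]),c[m][:,2]]
for z in np.arange(0,.09,.01):
    s=Q[(Q[:,2]>=z)&(Q[:,2]<z+.01)&(Q[:,0]<-.205)]
    if len(s): print(z,len(s),s.min(0),s.max(0))
```

```text
[0.51496595 0.11511797 0.0299986 ] [-0.28991698  0.00488243] [1.0702892  0.74084014 0.19898885]
0.0 3 [-0.29054159 -0.00041427  0.00419464] [-0.24933871  0.02483627  0.00528986]
0.04 3 [-0.20664133  0.02358253  0.04087878] [-0.20582957  0.02998128  0.04423537]
0.05 6 [-0.24766649  0.0029503   0.05598442] [-0.24523844  0.01526443  0.05959059]
0.06 15 [-0.2496065   0.0032843   0.06012607] [-0.23944533  0.017352    0.06958836]
0.07 10 [-0.24986524  0.00659944  0.07130499] [-0.24364176  0.01629598  0.07911759]
0.08 9 [-0.24817694  0.00748026  0.08025598] [-0.24497193  0.01626363  0.08983958]
```

View pics/c.png

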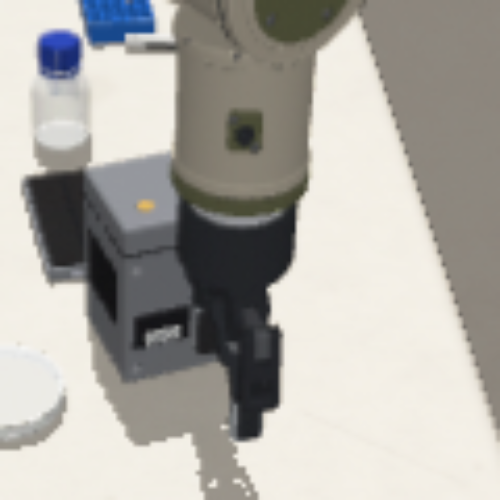

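Request:
{"api": "carry_out", "payload": {"deltas": [[-0.04, 0.0, 0.03, 0, 1], [-0.04, 0.05, 0.03, 0, 1], [-0.04, 0.1, 0.03, 0, 1], [-0.04, 0.13, 0.03, 0, 1], [-0.04, 0.16, 0.03, 0, 1], [-0.04, 0.18, 0.03, 0, 1], [-0.04, 0.2, 0.03, 0, 1], [-0.04, 0.22, 0.03, 0, 1], [-0.04, 0.24, 0.03, 0, 1], [-0.04, 0.26, 0.03, 0, 1], [-0.04, 0.28, 0.03, 0, 1], [-0.04, 0.3, 0.03, 0, 1], [-0.04, 0.32, 0.03, 0, 1], [-0.04, 0.34, 0.03, 0, 1]]}}

```text
clock: 6.4
position: [0.5164, 0.0631, 0.0227]
ee_rot: [0.996, 0.091, 0.0, 0.0]
ft_force: [-0.5, 2.9, 3.2]
grip_width: 1.002
grasp_force: 0.0
```

Run:
```python
from h import *
o=manip.get_obs(); print(o["position"],topad(o["position"]),o["ft_force"])
a=camera("scene");b=camera("side");print(pack(a),pack(b))
cv2.imwrite("pics/d.png",np.hstack([cv2.resize(q["img"][150:270,300:420],(400,400))for q in(a,b)])[:,:,::-1])
```

```text
[0.51636818 0.06307155 0.02269107] [-0.23845856 -0.00304395] [-0.54792316  2.9005178   3.17958373]
(53, ((-101.81671905517578, -26.816539764404297), (88.63372802734375, 16.836299896240234), 11.782015800476074), np.float64(0.14029382820585093)) (135, ((-110.11093139648438, 38.61320114135742), (86.24528503417969, 73.64583587646484), 8.513055801391602), np.float64(0.13984069498913004))
```

View pics/d.png

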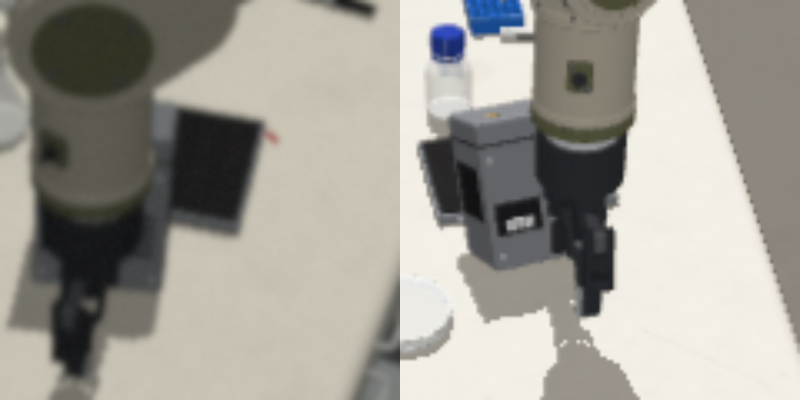

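```bash
cat >> h.py <<'E'
def planes(p):
    X=cloud(p); r=outline_of("battery_pack",p)
    if not r: print("none"); return
    m=cv2.erode(r[0]["region"].astype(np.uint8),np.ones((3,3)))>0
    P=X[m]; P=P[~np.isnan(P[:,0])]; P=np.c_[topad(P),P[:,2]]*1000
    rng=np.random.default_rng(0)
    for k in range(3):
        best=None
        if len(P)<40: break
        for _ in range(400):
            a,b,c=P[rng.choice(len(P),3,False)]; n=np.cross(b-a,c-a); L=np.linalg.norm(n)
            if L<50: continue
            i=abs((P-a)@(n/L))<2.5
            if best is None or i.sum()>best.sum(): best=i
        Q=P[best]; c=Q.mean(0); n=np.linalg.svd(Q-c)[2][2]; n*=np.sign(n[np.argmax(abs(n))])
        print(p["shot"],len(Q),"c",c.round(1),"n",n.round(3),"min",Q.min(0).round(0),"max",Q.max(0).round(0)); P=P[~best]
E
python3 - <<'E'
from h import *
for n in ["scene","side"]: planes(camera(n))
E
```

```text
9 294 c [-162.   -21.5   91.5] n [ 0.904  0.133 -0.407] min [-196.  -43.   40.] max [-125.   59.  166.]
9 46 c [-94.3 -25.  150.5] n [0.395 0.054 0.917] min [-131.  -35.  136.] max [-62. -13. 164.]
9 37 c [-164.8  -16.    81.5] n [ 0.893  0.212 -0.398] min [-195.  -43.   45.] max [-130.   58.  147.]
10 548 c [-165.3   40.1  103.3] n [ 0.907  0.138 -0.399] min [-195.    9.   37.] max [-135.   69.  165.]
10 268 c [-140.4   70.    91.8] n [-0.165  0.986  0.01 ] min [-196.   59.   21.] max [-86.  78. 162.]
10 96 c [-171.1   37.3   98.1] n [ 0.903  0.149 -0.403] min [-197.   12.   42.] max [-141.   58.  167.]
```

The pack is tilted about 23°. The knuckle above the fingertip touched it first, at about 70 mm height. I'll back off slowly so it stands up again.

Request:
{"api": "carry_out", "payload": {"deltas": [[0, -0.02, 0, 0, 1], [0, -0.04, 0, 0, 1], [0, -0.06, 0, 0, 1], [0, -0.08, 0, 0, 1], [0, -0.1, 0, 0, 1], [0, -0.12, 0, 0, 1], [0, -0.14, 0, 0, 1], [0, -0.16, 0, 0, 1], [0, -0.18, 0, 0, 1], [0, -0.2, 0, 0, 1], [0, -0.22, 0, 0, 1], [0, -0.24, 0, 0, 1], [0, -0.26, 0, 0, 1], [0, -0.28, 0, 0, 1], [0, -0.32, 0, 0, 1], [0, -0.4, 0, 0, 1], [0, -0.5, 0, 0, 1], [0, -0.6, 0, 0, 1]]}}

```text
clock: 9.05
position: [0.4997, 0.1534, 0.0227]
ee_rot: [0.996, 0.091, 0.0, -0.0]
ft_force: [-0.1, -0.2, -0.6]
grip_width: 1.006
grasp_force: 0.0
```

Run:
```python
from h import *
o=manip.get_obs(); print(o["position"],topad(o["position"]),o["ft_force"])
for n in ["scene","side"]:
    p=camera(n); planes(p); print(pack(p))
w=camera("wrist"); c=cloud(w)
R=np.asarray(w["R"]); print("wristcam",-R.T@w["t"],R[2])
cv2.imwrite("pics/e.png",np.hstack([cv2.resize(w["img"],(480,300)),cv2.resize(p["img"][150:270,300:420],(300,300))])[:,:,::-1])
# finger points in tool coords relative to TCP
d=np.c_[topad(c.reshape(-1,3))-topad(o["position"]),c.reshape(-1,3)[:,2]-o["position"][2]]*1000
m=(abs(d[:,0])<75)&(abs(d[:,1])<40)&(d[:,2]>-15)&(d[:,2]<120); d=d[m]
for z in range(-15,115,10):
  for s in (1,-1):
    q=d[(d[:,2]>=z)&(d[:,2]<z+10)&(d[:,0]*s>0)]
    if len(q)>3: print(z,s,len(q),q.min(0).round(0),q.max(0).round(0))
```

```text
[0.4997107  0.1534477  0.02273857] [-0.3303567  -0.00327354] [-0.05460933 -0.1593314  -0.64193155]
11 335 c [-192.4  -30.9   83.7] n [ 0.989  0.146 -0.004] min [-197.  -47.   10.] max [-187.  -15.  143.]
11 103 c [-171.6  -31.7  140.7] n [0.02  0.001 1.   ] min [-190.  -46.  138.] max [-141.  -15.  143.]
(180, ((-167.02296447753906, -26.7503662109375), (55.51746368408203, 35.66990661621094), 8.424701690673828), np.float64(0.14063802820100435))
12 564 c [-201.    30.6   74.2] n [ 0.988  0.157 -0.01 ] min [-208.   -8.    7.] max [-193.   61.  143.]
12 331 c [-156.7   32.9  140.6] n [-0.     0.003  1.   ] min [-206.  -13.  138.] max [-117.   70.  143.]
12 271 c [-169.9   65.8   79.3] n [-0.156  0.988  0.002] min [-209.   58.   15.] max [-131.   72.  137.]
(437, ((-157.736328125, 22.478092193603516), (90.130615234375, 90.6257095336914), 7.822046279907227), np.float64(0.140454409204007))
wristcam [0.57426427 0.16537249 0.17816009] [-0.28768938 -0.05322088 -0.95624388]
25 1 468 [ 44. -10.  25.] [57. 12. 35.]
25 -1 474 [-54. -10.  26.] [-40.  13.  35.]
35 1 874 [ 44. -11.  35.] [58. 13. 45.]
35 -1 879 [-55. -11.  35.] [-40.  13.  45.]
45 1 1089 [ 44. -10.  45.] [59. 13. 55.]
45 -1 1110 [-55. -11.  45.] [-40.  13.  55.]
55 1 1150 [44. -7. 55.] [58. 13. 65.]
55 -1 1118 [-54.  -8.  55.] [-40.  13.  65.]
65 1 1450 [ 41. -10.  65.] [75. 15. 75.]
65 -1 1499 [-72. -11.  65.] [-38.  16.  75.]
75 1 5702 [  8. -10.  75.] [75. 19. 85.]
75 -1 5759 [-73.  -9.  75.] [-7. 18. 85.]
85 1 6432 [ 0.  4. 85.] [75. 19. 95.]
85 -1 6090 [-72.   4.  85.] [-0. 19. 95.]
95 1 2798 [ 0. 10. 95.] [ 73.  19. 102.]
95 -1 2655 [-69.  10.  95.] [ -0.  19. 103.]
```

View pics/e.png

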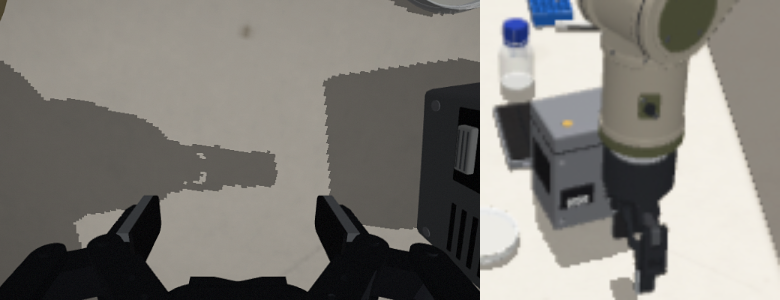

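The pack is upright again in the side crop (about 565,160) and has not moved. The wrist view shows why it tipped: the knuckles stick out about 75 mm, 65 to 95 mm above the TCP. Since the tool stays vertical, I'll go as low as I can and push near the side edges. Yawing the pack takes less force than a straight slide, so I can walk it forward alternately.

Request:
{"api": "carry_out", "payload": {"deltas": [[0.35, 0, 0, 0, 1], [0.35, 0, 0.0, 0, 1], [0.35, 0.1, 0.03, 0, 1], [0.35, 0.2, 0.05, 0, 1], [0.35, 0.25, 0.06, 0, 1], [0.35, 0.25, 0.06, 0, 1]]}}

```text
clock: 10.15
position: [0.5584, 0.1233, 0.0137]
ee_rot: [0.996, 0.09, -0.0, 0.0]
ft_force: [-0.7, 0.3, 0.6]
grip_width: 0.995
grasp_force: 0.0
```

Request:
{"api": "carry_out", "payload": {"deltas": [[0, 0.03, 0, 0, 1], [0, 0.05, 0, 0, 1], [0, 0.065, 0, 0, 1], [0, 0.08, 0, 0, 1], [0, 0.095, 0, 0, 1], [0, 0.11, 0, 0, 1], [0, 0.125, 0, 0, 1], [0, 0.14, 0, 0, 1], [0, 0.155, 0, 0, 1], [0, 0.17, 0, 0, 1]]}}

```text
clock: 11.4
position: [0.5631, 0.0995, 0.0137]
ee_rot: [0.996, 0.091, 0.0, -0.0]
ft_force: [0.7, 5.0, 0.2]
grip_width: 1.003
grasp_force: 0.0
```

```bash
cat >> h.py <<'E'
def rep():
    o=manip.get_obs(); print("clk",o["clock"],"tcp",(topad(o["position"])*1000).round(1),round(o["position"][2]*1000,1),"F",o["ft_force"].round(1))
    for n in ["scene","side"]: planes(camera(n))
E
python3 -c "
from h import *
rep()"
```

```text
clk 11.4 tcp [-265.9   49.5] 13.7 F [0.7 5.  0.2]
14 821 c [-190.3   -3.6   78.3] n [ 1.     0.021 -0.006] min [-194.  -41.    8.] max [-186.   44.  144.]
14 615 c [-1.468e+02 -1.000e-01  1.413e+02] n [-0.001 -0.005  1.   ] min [-188.  -41.  139.] max [-105.   48.  144.]
14 115 c [-158.1  -40.6   91.3] n [ 0.004  1.    -0.005] min [-193.  -42.   24.] max [-110.  -36.  138.]
15 323 c [-189.3  -10.5   69.3] n [ 1.     0.009 -0.002] min [-192.  -37.    9.] max [-186.   70.  144.]
15 63 c [-159.4   69.4   50.1] n [-0.019  0.999 -0.026] min [-187.   66.   15.] max [-121.   71.   81.]
15 32 c [-192.1  -15.2   68.5] n [ 1.     0.014 -0.007] min [-195.  -36.   22.] max [-191.   65.  142.]
```

Edge pushing works: the pack yawed to nearly square and stayed upright, at about 5 N. I'll keep walking it.

Request:
{"api": "carry_out", "payload": {"deltas": [[0, 0.015, 0, 0, 1], [0, 0.03, 0, 0, 1], [0, 0.045, 0, 0, 1], [0, 0.06, 0, 0, 1], [0, 0.075, 0, 0, 1], [0, 0.09, 0, 0, 1], [0, 0.1, 0, 0, 1], [0, 0.1, 0, 0, 1], [0, -0.1, 0, 0, 1], [-0.3, -0.1, 0, 0, 1], [-0.52, -0.05, 0, 0, 1], [-0.52, -0.05, 0, 0, 1]]}}

```text
clock: 13.1
position: [0.483, 0.0906, 0.0133]
ee_rot: [0.996, 0.09, -0.001, 0.001]
ft_force: [1.0, 0.3, 0.1]
grip_width: 1.0
grasp_force: 0.0
```

```bash
python3 -c "
from h import *
rep()"
```

```text
clk 13.1 tcp [-271.5  -30.9] 13.3 F [1.  0.3 0.1]
16 218 c [-179.7   55.6   80.4] n [ 0.997 -0.082 -0.007] min [-183.   42.   11.] max [-176.   67.  143.]
16 56 c [-160.1   57.9  141.1] n [-0.032  0.041  0.999] min [-181.   48.  139.] max [-138.   66.  144.]
17 828 c [-180.1   27.8   74.5] n [ 0.998 -0.056  0.003] min [-185.  -25.    5.] max [-175.   71.  143.]
17 393 c [-140.2   25.3  140.7] n [-0.001  0.003  1.   ] min [-180.  -25.  138.] max [-98.  70. 143.]
17 111 c [-180.5   25.8   71.2] n [ 0.998 -0.027 -0.064] min [-185.  -20.    9.] max [-174.   71.  143.]
```

Request:
{"api": "carry_out", "payload": {"deltas": [[0, 0.05, 0, 0, 1], [0, 0.065, 0, 0, 1], [0, 0.08, 0, 0, 1], [0, 0.095, 0, 0, 1], [0, 0.11, 0, 0, 1], [0, 0.125, 0, 0, 1], [0, 0.14, 0, 0, 1], [0, 0.155, 0, 0, 1], [0, 0.17, 0, 0, 1], [0, 0.18, 0, 0, 1], [0, 0.18, 0, 0, 1]]}}

```text
clock: 14.68
position: [0.4897, 0.0667, 0.0138]
ee_rot: [0.996, 0.091, -0.0, -0.0]
ft_force: [-3.3, 4.4, 0.9]
grip_width: 1.001
grasp_force: 0.0
```

```bash
python3 -c "
from h import *
rep()"
```

```text
clk 14.675 tcp [-246.8  -28.6] 13.8 F [-3.3  4.4  0.9]
18 320 c [-174.3   47.8   71.8] n [ 0.999  0.04  -0.006] min [-177.  -41.    8.] max [-170.   67.  141.]
18 106 c [-141.6   58.3  141.3] n [-0.004  0.055  0.998] min [-171.   44.  139.] max [-97.  67. 144.]
19 753 c [-173.    26.9   75. ] n [0.999 0.037 0.002] min [-177.  -21.    5.] max [-169.   67.  144.]
19 372 c [-131.8   27.6  140.8] n [0.003 0.008 1.   ] min [-177.  -20.  138.] max [-90.  70. 143.]
19 154 c [-141.7   69.3   81.9] n [-0.048  0.999  0.002] min [-178.   64.   19.] max [-104.   72.  138.]
```

Request:
{"api": "carry_out", "payload": {"deltas": [[0, -0.1, 0, 0, 1], [0.25, -0.1, 0, 0, 1], [0.52, -0.1, 0, 0, 1], [0.52, -0.07, 0, 0, 1], [0.52, -0.04, 0, 0, 1], [0.52, -0.02, 0, 0, 1], [0.52, -0.005, 0, 0, 1], [0.52, 0.01, 0, 0, 1], [0.52, 0.025, 0, 0, 1], [0.52, 0.04, 0, 0, 1], [0.52, 0.055, 0, 0, 1], [0.52, 0.07, 0, 0, 1], [0.52, 0.07, 0, 0, 1]]}}

```text
clock: 16.5
position: [0.5688, 0.0713, 0.0144]
ee_rot: [0.996, 0.091, 0.001, -0.001]
ft_force: [0.6, 6.0, 1.7]
grip_width: 0.996
grasp_force: 0.0
```

```bash
python3 -c "
from h import *
rep()"
```

```text
clk 16.5 tcp [-237.2   50. ] 14.4 F [0.6 6.  1.7]
20 809 c [-163.9   -2.1   80.3] n [ 0.999 -0.022 -0.042] min [-169.  -39.   10.] max [-159.   45.  146.]
20 533 c [-118.4   -0.2  143.1] n [ 0.044 -0.008  0.999] min [-164.  -40.  139.] max [-77.  47. 147.]
20 158 c [-132.1  -39.2   87.6] n [ 0.047  0.999 -0.005] min [-169.  -41.   24.] max [-90. -34. 141.]
21 312 c [-163.6   -5.7   70.8] n [ 0.999 -0.026 -0.047] min [-168.  -34.   10.] max [-158.   71.  147.]
21 59 c [-1.658e+02 -1.000e-01  6.340e+01] n [ 0.995 -0.093 -0.044] min [-171.  -32.   14.] max [-158.   71.  139.]
21 44 c [-128.7   71.    57.7] n [ 0.017  1.    -0.01 ] min [-151.   70.   26.] max [-107.   72.   99.]
```

Request:
{"api": "carry_out", "payload": {"deltas": [[0, -0.02, 0, 0, 1], [0, -0.05, 0, 0, 1], [0, -0.1, 0, 0, 1], [-0.25, -0.1, 0, 0, 1], [-0.52, -0.1, 0, 0, 1], [-0.52, -0.07, 0, 0, 1], [-0.52, -0.04, 0, 0, 1], [-0.52, -0.02, 0, 0, 1], [-0.52, -0.01, 0, 0, 1], [-0.52, 0.0, 0, 0, 1], [-0.52, 0.01, 0, 0, 1], [-0.52, 0.01, 0, 0, 1]]}}

```text
clock: 18.2
position: [0.4926, 0.0558, 0.0139]
ee_rot: [0.996, 0.091, 0.0, -0.001]
ft_force: [-1.6, 5.6, 1.2]
grip_width: 1.003
grasp_force: 0.0
```

```bash
python3 -c "
from h import *
rep()"
```

```text
clk 18.2 tcp [-235.6  -27.7] 13.9 F [-1.6  5.6  1.2]
none
23 741 c [-161.3   27.1   76.4] n [ 1.     0.031 -0.005] min [-165.  -28.    7.] max [-158.   68.  143.]
23 357 c [-120.7   29.4  141.1] n [0.005 0.003 1.   ] min [-159.  -18.  139.] max [-77.  71. 144.]
23 159 c [-130.3   69.9   85. ] n [-0.041  0.999  0.003] min [-167.   65.   20.] max [-79.  72. 138.]
```

Request:
{"api": "carry_out", "payload": {"deltas": [[0, -0.02, 0, 0, 1], [0, -0.1, 0, 0, 1], [0.25, -0.1, 0, 0, 1], [0.5, -0.1, 0, 0, 1], [0.5, -0.06, 0, 0, 1], [0.5, -0.04, 0, 0, 1], [0.5, -0.03, 0, 0, 1], [0.5, -0.02, 0, 0, 1], [0.5, -0.01, 0, 0, 1], [0.5, -0.01, 0, 0, 1], [0.5, -0.05, 0, 0, 1], [0.5, -0.25, 0, 0, 1], [0.5, -0.25, 0, 0, 1]]}}

```text
clock: 20.02
position: [0.5583, 0.1073, 0.0138]
ee_rot: [0.996, 0.092, -0.0, -0.0]
ft_force: [0.0, -0.6, -0.4]
grip_width: 1.003
grasp_force: 0.0
```

Run:
```python
from h import *
rep()
for n in ["scene","side"]:
    p=camera(n); r=outline_of("charging_pad",p); X=cloud(p)
    if r:
        P=X[r[0]["region"]]; P=P[abs(P[:,2]-.014)<.006]; R=cv2.minAreaRect((topad(P)*1000).astype(np.float32)); print(len(P),R)
```

```text
clk 20.025 tcp [-274.5   46.1] 13.8 F [ 0.  -0.6 -0.4]
24 811 c [-161.1   -1.4   79.1] n [1.    0.014 0.001] min [-164.  -40.    7.] max [-157.   41.  144.]
24 605 c [-120.3    1.5  141.2] n [-0.    -0.006  1.   ] min [-159.  -39.  138.] max [-78.  49. 144.]
24 100 c [-131.5  -39.3   93.8] n [ 0.012  1.    -0.012] min [-163.  -41.   34.] max [-89. -35. 138.]
25 205 c [-160.8   13.4   53.2] n [ 1.    -0.007 -0.003] min [-164.  -38.    6.] max [-158.   71.  137.]
25 131 c [-124.8   70.5   88.4] n [-0.016  1.     0.012] min [-163.   66.   23.] max [-82.  72. 142.]
796 ((2.0266036987304688, -14.672683715820312), (160.30596923828125, 150.5198974609375), 89.6520004272461)
292 ((-1.883209228515625, 1.4329376220703125), (187.66412353515625, 143.5877685546875), 89.96532440185547)
```

The pack is square and flush with the stop: yaw is about 0.01 rad and x is -116 mm. Now I'll push high on its face with the fingertip.

Request:
{"api": "carry_out", "payload": {"deltas": [[0, 0, -0.4, 0, 1], [-0.2, 0, -0.81, 0, 1], [-0.2, 0, -0.81, 0, 1], [-0.2, 0.15, -0.81, 0, 1], [-0.2, 0.28, -0.81, 0, 1], [-0.2, 0.33, -0.81, 0, 1], [-0.2, 0.33, -0.81, 0, 1]]}}

```text
clock: 21.3
position: [0.5383, 0.0506, 0.1347]
ee_rot: [0.996, 0.09, -0.0, -0.0]
ft_force: [-0.1, 0.6, -0.0]
grip_width: 1.002
grasp_force: 0.0
```

Request:
{"api": "carry_out", "payload": {"deltas": [[0, 0.03, 0, 0, 1], [0, 0.06, 0, 0, 1], [0, 0.09, 0, 0, 1], [0, 0.12, 0, 0, 1], [0, 0.15, 0, 0, 1], [0, 0.18, 0, 0, 1], [0, 0.21, 0, 0, 1], [0, 0.24, 0, 0, 1], [0, 0.27, 0, 0, 1], [0, 0.3, 0, 0, 1], [0, 0.3, 0, 0, 1]]}}

```text
clock: 22.68
position: [0.5466, 0.0061, 0.1352]
ee_rot: [0.996, 0.09, -0.0, 0.0]
ft_force: [0.0, 0.5, 0.1]
grip_width: 1.004
grasp_force: 0.0
```

```bash
python3 -c "
from h import *
rep()"
```

```text
clk 22.675 tcp [-176.9   16.5] 135.2 F [0.  0.5 0.1]
28 915 c [-161.2    6.5   73.4] n [ 1.     0.012 -0.002] min [-164.  -39.    7.] max [-158.   66.  143.]
28 403 c [-122.   -10.4  141.2] n [-0.008 -0.001  1.   ] min [-159.  -40.  138.] max [-77.  67. 144.]
28 142 c [-123.3  -39.3   89.5] n [-0.003  1.    -0.005] min [-163.  -41.   22.] max [-76. -37. 139.]
29 895 c [-160.8   18.6   74.4] n [ 1.     0.02  -0.004] min [-165.  -36.    6.] max [-157.   71.  143.]
29 256 c [-124.6   37.5  140.8] n [0.    0.002 1.   ] min [-165.  -35.  138.] max [-81.  71. 143.]
29 142 c [-129.9   70.4   82. ] n [-0.033  0.999  0.002] min [-165.   66.   17.] max [-75.  72. 144.]
```

The open fingertips passed above the pack's top without touching it. I'll back off and shut the gripper so the tip geometry is known, then push with the tip at about 125 mm height.

Request:
{"api": "carry_out", "payload": {"deltas": [[0, -0.1, -0.05, 0, 1], [0, -0.35, -0.08, 0, 1], [0, -0.35, -0.08, 0, -1], [0, -0.35, -0.08, 0, -1], [0, -0.35, -0.08, 0, -1], [0, -0.35, -0.08, 0, -1], [0, -0.35, -0.08, 0, -1], [0, -0.35, -0.08, 0, -1]]}}

```text
clock: 23.88
position: [0.5371, 0.058, 0.1472]
ee_rot: [0.996, 0.091, -0.0, 0.0]
ft_force: [-0.6, -0.2, -0.6]
grip_width: -0.0
grasp_force: 0.0
```

Request:
{"api": "carry_out", "payload": {"deltas": [[0, 0.12, 0, 0, -1], [0, 0.24, 0, 0, -1], [0, 0.28, 0, 0, -1], [0, 0.32, 0, 0, -1], [0, 0.36, 0, 0, -1], [0, 0.4, 0, 0, -1], [0, 0.44, 0, 0, -1], [0, 0.48, 0, 0, -1], [0, 0.48, 0, 0, -1]]}}

```text
clock: 25.0
position: [0.5502, -0.0133, 0.1471]
ee_rot: [0.996, 0.09, -0.0, 0.0]
ft_force: [-0.0, -0.2, 0.1]
grip_width: 0.0
grasp_force: 0.0
```

```bash
python3 -c "
from h import *
rep()"
```

```text
clk 25.0 tcp [-157.3   16.6] 147.1 F [-0.  -0.2  0.1]
30 1174 c [-161.3   13.4   79.6] n [ 1.     0.014 -0.006] min [-165.  -40.    3.] max [-158.   69.  144.]
30 522 c [-123.6    4.3  141.2] n [-0.004 -0.006  1.   ] min [-165.  -40.  139.] max [-74.  68. 144.]
30 125 c [-129.7  -39.2   88.1] n [ 0.01   1.    -0.008] min [-164.  -41.   15.] max [-84. -35. 139.]
31 966 c [-160.5   17.8   78.4] n [ 1.     0.01  -0.007] min [-163.  -36.    7.] max [-157.   70.  143.]
31 311 c [-125.1   24.5  140.6] n [0.004 0.005 1.   ] min [-165.  -34.  137.] max [-78.  71. 144.]
31 143 c [-163.9   19.8   77. ] n [ 1.     0.012 -0.011] min [-167.  -34.   13.] max [-162.   68.  138.]
```

Run:
```python
from h import *
b=camera("side");a=camera("scene");w=camera("wrist")
cv2.imwrite("pics/f.png",np.hstack([cv2.resize(q,(300,300)) for q in (a["img"][130:270,290:430],b["img"][130:250,300:420])]+[cv2.resize(w["img"],(200,300))])[:,:,::-1])
o=manip.get_obs(); c=cloud(w).reshape(-1,3)
d=np.c_[topad(c)-topad(o["position"]),c[:,2]-o["position"][2]]*1000
m=(abs(d[:,0])<60)&(abs(d[:,1])<35)&(d[:,2]>-40)&(d[:,2]<60);d=d[m]
for z in range(-40,60,5):
    q=d[(d[:,2]>=z)&(d[:,2]<z+5)]
    if len(q)>3: print(z,len(q),q.min(0).round(0),q.max(0).round(0))
```

```text
-15 27 [ -4.   0. -11.] [ -4.  34. -10.]
-10 13282 [ -4. -35. -10.] [60. 35. -5.]
-5 182 [  0. -34.  -5.] [59. 35. -4.]
15 97 [-11.   7.  16.] [11. 12. 20.]
20 324 [-13.   7.  20.] [13. 13. 25.]
25 395 [-14.   7.  25.] [13. 12. 30.]
30 410 [-14.   7.  30.] [13. 13. 35.]
35 469 [-14.   7.  35.] [13. 12. 40.]
40 462 [-14.   7.  40.] [13. 13. 45.]
45 409 [-14. -11.  45.] [13. 12. 50.]
50 754 [-19. -10.  50.] [20. 14. 55.]
55 1304 [-31. -12.  55.] [31. 15. 60.]
```

View pics/f.png

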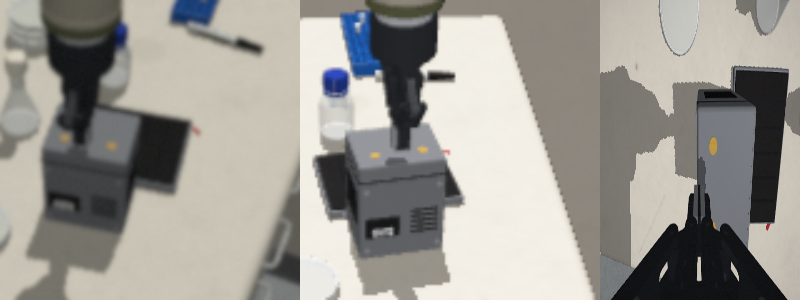

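The wrist depth puts the shut fingertips about 16 mm above the reported TCP height, not 22 mm below it. So the tip is at 163 mm, over the pack's top, which matches having no contact. I'll back off, lower by about 38 mm and push.

Request:
{"api": "carry_out", "payload": {"deltas": [[0, -0.26, 0, 0, -1], [0, -0.28, 0.05, 0, -1], [0, -0.28, 0.25, 0, -1], [0, -0.28, 0.25, 0, -1], [0, -0.2, 0.25, 0, -1], [0, -0.15, 0.25, 0, -1], [0, -0.12, 0.25, 0, -1], [0, -0.09, 0.25, 0, -1], [0, -0.06, 0.25, 0, -1], [0, -0.03, 0.25, 0, -1], [0, 0, 0.25, 0, -1], [0, 0, 0.25, 0, -1]]}}

```text
clock: 26.85
position: [0.551, -0.011, 0.1109]
ee_rot: [0.996, 0.091, 0.001, -0.001]
ft_force: [-0.4, 6.5, 4.8]
grip_width: -0.001
grasp_force: 3.2
```

```bash
python3 -c "
from h import *
rep()"
```

```text
clk 26.85 tcp [-159.4   17.8] 110.9 F [-0.4  6.5  4.8]
35 1036 c [-152.8   10.6   81. ] n [ 0.992 -0.003 -0.124] min [-162.  -38.   17.] max [-142.   68.  153.]
35 313 c [-104.6   -9.7  146.2] n [ 0.119 -0.004  0.993] min [-141.  -38.  140.] max [-64.  64. 152.]
35 118 c [-120.7  -38.5   96.9] n [ 0.015  1.    -0.004] min [-154.  -40.   31.] max [-74. -36. 148.]
36 849 c [-152.2   18.2   82.5] n [ 0.992 -0.003 -0.125] min [-162.  -34.   18.] max [-141.   72.  152.]
36 196 c [-148.8   23.8   83.5] n [ 0.992 -0.007 -0.127] min [-158.  -34.   18.] max [-137.   72.  152.]
36 156 c [-104.7   40.2  146. ] n [ 0.119 -0.001  0.993] min [-148.  -32.  140.] max [-69.  71. 151.]
```

Request:
{"api": "carry_out", "payload": {"deltas": [[0, 0.03, 0, 0, -1], [0, 0.06, 0, 0, -1], [0, 0.09, 0, 0, -1], [0, 0.12, 0, 0, -1], [0, 0.15, 0, 0, -1], [0, 0.18, 0, 0, -1], [0, 0.21, 0, 0, -1], [0, 0.24, 0, 0, -1], [0, 0.27, 0, 0, -1], [0, 0.29, 0, 0, -1], [0, 0.29, 0, 0, -1]]}}

```text
clock: 28.42
position: [0.5592, -0.055, 0.1111]
ee_rot: [0.996, 0.091, 0.001, -0.0]
ft_force: [-0.1, 3.3, 6.1]
grip_width: -0.0
grasp_force: 2.8
```

```bash
python3 -c "
from h import *
rep()"
```

```text
clk 28.425 tcp [-114.6   17.9] 111.1 F [-0.1  3.3  6.1]
37 1164 c [-119.4   10.1  104.3] n [ 0.851 -0.004 -0.525] min [-152.  -39.   50.] max [-79.  68. 168.]
37 177 c [-124.2   16.4  102.8] n [ 0.852 -0.    -0.524] min [-153.  -38.   56.] max [-85.  67. 166.]
37 121 c [-91.4 -38.4 104.7] n [ 0.019  1.    -0.015] min [-140.  -40.   36.] max [-33. -35. 165.]
38 849 c [-120.5   21.7  101.3] n [ 0.85  -0.013 -0.526] min [-152.  -34.   48.] max [-79.  72. 164.]
38 175 c [-124.1   28.9  102.4] n [ 0.848 -0.005 -0.531] min [-155.  -33.   52.] max [-84.  71. 166.]
38 158 c [-116.6   12.1  100.9] n [ 0.85  -0.016 -0.527] min [-149.  -35.   49.] max [-77.  71. 161.]
```

Request:
{"api": "carry_out", "payload": {"deltas": [[0, 0.02, 0, 0, -1], [0, 0.04, 0, 0, -1], [0, 0.06, 0, 0, -1], [0, 0.08, 0, 0, -1], [0, 0.1, 0, 0, -1], [0, 0.12, 0, 0, -1], [0, 0.14, 0, 0, -1], [0, 0.14, 0, 0, -1], [0, 0.14, 0, 0, -1], [0, 0.0, 0, 0, -1], [0, 0.0, 0, 0, -1]]}}

```text
clock: 30.0
position: [0.5576, -0.0526, 0.1097]
ee_rot: [0.996, 0.093, -0.0, -0.0]
ft_force: [0.5, 0.2, 0.2]
grip_width: -0.003
grasp_force: 0.0
```

```bash
python3 -c "
from h import *
rep()"
```

```text
clk 30.0 tcp [-117.3   16.8] 109.7 F [0.5 0.2 0.2]
39 598 c [-94.9  13.6  64.6] n [ 1.    -0.011 -0.004] min [-98. -38.  22.] max [-92.  68. 107.]
39 564 c [-31.5  -7.4 105.2] n [-0.    -0.005  1.   ] min [-97. -38. 102.] max [ 39.  68. 108.]
39 98 c [-41.6 -38.6  75.5] n [ 0.014  1.    -0.001] min [-93. -40.  36.] max [ 23. -36. 108.]
40 516 c [-94.5  16.6  63.4] n [ 1.    -0.007  0.017] min [-98. -38.  21.] max [-91.  71. 106.]
40 368 c [-36.3  32.4 104.7] n [ 0.001 -0.002  1.   ] min [-99. -34. 102.] max [ 35.  72. 107.]
40 97 c [-43.   71.4  74.2] n [-0.004  1.     0.021] min [-99.  69.  37.] max [ 23.  73. 102.]
```

The pack lies flat, straight, and with its foot at -95 mm. Now the switch ridge, expected at pad (-53, 42).

Request:
{"api": "carry_out", "payload": {"deltas": [[0.17, 0.0, 0, 0, -1], [0.17, 0.14, 0, 0, -1], [0.17, 0.26, 0.0, 0, -1], [0.17, 0.26, 0.05, 0, -1], [0.17, 0.26, 0.1, 0, -1], [0.17, 0.26, 0.1, 0, -1]]}}

```text
clock: 30.95
position: [0.5893, -0.0884, 0.0938]
ee_rot: [0.996, 0.091, -0.001, -0.0]
ft_force: [-0.1, 0.2, 0.7]
grip_width: -0.001
grasp_force: 0.0
```

Run:
```python
from h import *
o=manip.get_obs(); print(o["clock"],topad(o["position"])*1000,o["position"][2],o["ft_force"])
w=camera("wrist");s=camera("side")
for p in(w,s):
    print([((topad(r["position"])*1000).round(1),r["position"][2],r["conf"]) for r in boxes_of("switch_ridge",p)[:2]])
c=cloud(w); t=topad(c)*1000
m=(c[...,2]>.1065)&(c[...,2]<.111)&(abs(t[...,0]+53)<20)&(abs(t[...,1]-42)<25)
q=t[m]; print(len(q), np.percentile(q,[3,50,97],axis=0) if len(q) else "")
d=np.c_[t.reshape(-1,2)-topad(o["position"])*1000,c.reshape(-1,3)[:,2]*1000]
g=d[(abs(d[:,0])<20)&(abs(d[:,1])<20)&(d[:,2]>100)&(d[:,2]<130)]
for z in range(100,130,3):
    k=g[(g[:,2]>=z)&(g[:,2]<z+3)]
    if len(k): print(z,len(k),k.min(0).round(0),k.max(0).round(0))
cv2.imwrite("pics/g.png",np.hstack([w["img"][:,::1],])[:,:,::-1])
```

```text
30.95 [-76.34523003  41.635336  ] 0.09380345873383567 [-0.11712831  0.20484932  0.67219525]
[(array([-55.9,  43.7]), 0.1077, 0.98)]
[]
1390 [[-58.50622028  29.46976712]
 [-53.48099556  43.19257896]
 [-39.30664308  56.21156166]]
100 101 [-19. -16. 100.] [  6.  20. 103.]
103 2660 [-18. -15. 103.] [ 20.  20. 106.]
106 346 [-15. -12. 106.] [ 20.  20. 109.]
109 144 [ -7. -12. 109.] [ 20.  13. 112.]
112 142 [-12.   7. 112.] [ 12.  12. 115.]
115 201 [-14.   7. 115.] [ 13.  12. 118.]
118 209 [-14.   7. 118.] [ 13.  12. 121.]
121 257 [-14.   7. 121.] [ 13.  13. 124.]
124 230 [-14.   7. 124.] [ 13.  12. 127.]
127 266 [-14.   7. 127.] [ 13.  13. 130.]
```

View pics/g.png

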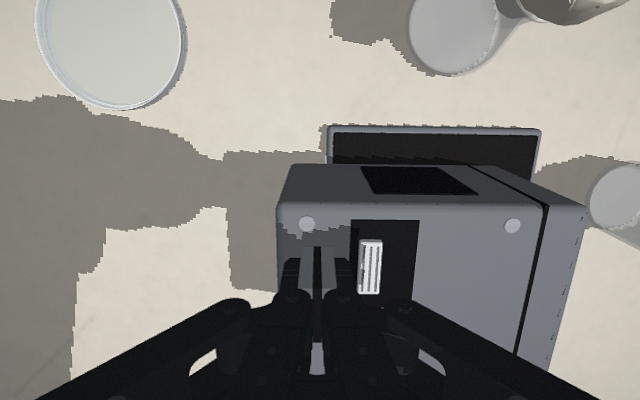

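Wrist view: the ridge is at pixel (370,265), off. The shut fingertips are beside it on the foot side, at about (325,270). I'll lower about 4.5 mm and check for contact.

Request:
{"api": "carry_out", "payload": {"deltas": [[0, 0, 0.01, 0, -1], [0, 0, 0.02, 0, -1], [0, 0, 0.03, 0, -1], [0, 0, 0.03, 0, -1], [0, 0, 0.03, 0, -1]]}}

```text
clock: 31.78
position: [0.5903, -0.0891, 0.092]
ee_rot: [0.996, 0.091, 0.0, 0.0]
ft_force: [-7.0, 1.3, 16.5]
grip_width: -0.001
grasp_force: 8.4
```

Request:
{"api": "carry_out", "payload": {"deltas": [[0, 0, -0.028, 0, -1], [0, 0, -0.028, 0, -1], [0, 0.02, -0.028, 0, -1], [0, 0.03, -0.028, 0, -1], [0, 0.04, -0.028, 0, -1], [0, 0.05, -0.028, 0, -1], [0, 0.06, -0.028, 0, -1], [0, 0.07, -0.028, 0, -1], [0, 0.08, -0.028, 0, -1], [0, 0.09, -0.028, 0, -1], [0, 0.1, -0.028, 0, -1], [0, 0.11, -0.028, 0, -1], [0, 0.11, -0.028, 0, -1]]}}

```text
clock: 33.4
position: [0.5932, -0.1061, 0.0944]
ee_rot: [0.996, 0.09, 0.0, 0.0]
ft_force: [-0.3, 0.6, -0.7]
grip_width: 0.001
grasp_force: 0.0
```

```bash
cat >> h.py <<'E'
def sw():
    o=manip.get_obs(); print(o["clock"],topad(o["position"])*1000,o["position"][2],o["ft_force"])
    w=camera("wrist")
    print([((topad(r["position"])*1000).round(1),r["position"][2],r["conf"]) for r in boxes_of("switch_ridge",w)[:2]])
    c=cloud(w); t=topad(c)*1000
    m=(c[...,2]>.1065)&(c[...,2]<.111)&(abs(t[...,0]+50)<25)&(abs(t[...,1]-42)<25)&(w["img"].min(-1)>120)
    q=t[m]; print(len(q), np.percentile(q,[3,50,97],axis=0) if len(q) else "")
    return w
E
python3 -c "
from h import *
save(sw(),'k'); planes(camera('side'))"
```

```text
33.4 [-58.24721712  42.27410904] 0.09444246170133587 [-0.3131696   0.63439512 -0.68183615]
[(array([-43.5,  44.9]), 0.1108, 0.97)]
610 [[-45.53840054  30.18705108]
 [-39.80270442  45.33941912]
 [-36.58154119  54.2151524 ]]
44 521 c [-94.1  19.6  65.1] n [ 1.    -0.006  0.003] min [-97. -34.  22.] max [-92.  71. 106.]
44 410 c [-39.8  15.  104.8] n [-0.003  0.004  1.   ] min [-98. -33. 102.] max [ 37.  71. 107.]
44 74 c [-97.3  14.9  66.9] n [ 1.    -0.004  0.001] min [-100.  -32.   27.] max [-97.  68. 102.]
```

The switch has moved about 12.5 mm and the contact force is zero, so it has snapped home. Now I'll retreat.

Request:
{"api": "carry_out", "payload": {"deltas": [[0, -0.02, 0, 0, -1], [0, -0.02, -0.2, 0, -1], [0, -0.02, -0.5, 0, -1], [0, -0.02, -0.5, 0, -1], [0, -0.02, -0.5, 0, -1]]}}

```text
clock: 34.22
position: [0.5923, -0.1024, 0.1689]
ee_rot: [0.996, 0.091, -0.0, 0.0]
ft_force: [-0.4, -0.4, -0.6]
grip_width: -0.002
grasp_force: 0.0
```

Run:
```python
from h import *
sw(); p=camera("side"); planes(p)
for q in ["small_bottle","flask","petri_dish","marker","tape"]:
    r=boxes_of(q,p); print(q,[(np.round(a["position"],3),round(a["conf"],2)) for a in r[:1]])
```

```text
34.225 [-62.06734187  42.02844976] 0.16893540431791823 [-0.42871382 -0.44805051 -0.63198102]
[(array([-42.2,  42.1]), 0.1089, 0.95), (array([ 3.9, 80.3]), 0.0168, 0.21)]
514 [[-45.87010909  29.69956628]
 [-41.49563629  42.12214101]
 [-36.82327536  53.8403615 ]]
46 579 c [-34.   20.2 105. ] n [0.003 0.007 1.   ] min [-100.  -32.  102.] max [ 37.  71. 108.]
46 535 c [-94.3  19.3  64. ] n [ 1.    -0.014 -0.001] min [-98. -33.  20.] max [-91.  71. 103.]
46 101 c [-39.6  71.5  69.1] n [-0.001  1.     0.001] min [-97.  68.  31.] max [ 24.  73. 102.]
small_bottle [(array([ 0.636, -0.295,  0.072]), 0.59)]
flask [(array([ 0.719, -0.14 ,  0.051]), 0.87)]
petri_dish [(array([0.671, 0.064, 0.015]), 0.68)]
marker [(array([ 0.495, -0.474,  0.009]), 0.48)]
tape [(array([0.6  , 0.371, 0.026]), 0.64)]
```

```bash
python3 -c "
from h import *
print(ticket.hand_in())"
```

```text
the job is handed in; nothing more can be done
None
```

I handed the job in: by the last camera check, the pack lies flat and straight on its back on the pad, with its foot about 22 mm outside the near edge. The switch is at the on end, the gripper is clear and the bystanders are in place; the hand-in returned no verdict. An early push tilted the pack about 23° before it slid, and I let it back down upright.

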